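Shake the last grinding slugs out of the drained jar

ROBOT

A 6-joint arm with a two-finger parallel gripper is mounted at the origin on the work surface. World frame = base frame: x ahead of the robot, y to its left, z up, the work surface at z = 0. Lengths are in m, angles in rad, forces in N, time in s.
With the tool pointing down it reaches from about 0.35 to 0.775 m from the base axis. Payload 7.3 kg.
Tool frame: the origin (TCP) lies on the centre line of the jaws, within the pads' length; the fingertips stand 8 mm ahead of it and the grasp point (between the pads) lies 11 mm behind it; z points along the fingers, y is the line along which they close (so a half turn about z gives the same grasp; the last joint's range is limited). The gripper opens to 92 mm and grips with 3 to 60 N. Pads are 19 mm wide; open, the fingers measure 130 mm over their backs; the gripper's body (75 mm by 190 mm) begins 47 mm behind the grasp point.
Start: joints at [1.122, 0.342, 1.524, -0, 1.275, -0.146], TCP at [0.157, 0.501, 0.235] pointing down, gripper open.
Joint ranges: [-2.53, 2.53], [-0.77, 2.02], [0.04, 2.7], [-1, 4.14], [0.28, 2.66], [-3.11, 3.11]. Speed limits (rad/s): [2.57, 2.57, 3.14, 3.14, 3.14, 3.14].

INTERFACE

Orientations are given as a unit quaternion [w, x, y, z].
In Python, from station import robot gives the robot as it stands.
- The arm moves only by the tool drive_tool, never from a script. Its argument "moves" is text: rows parted by semicolons, each of 7 numbers parted by spaces: the shift along the tool's x, y, z in cm, then the turn, a rotation vector about the tool's x, y, z in degrees, then the finger opening in cm, from 0 to 9.18. A call has exactly 10 rows; each row is the pose to reach, as a shift and turn from the pose commanded when the call began, along the tool's axes at that moment; what a row does not reach only later rows make up. A row lasts 1/12 s, in which the tool goes at most 41.7 mm and 7.16 degrees, less where a joint would pass 70% of its speed; a pose out of reach is approached as far as the arm can. A call with a gripper value outside its range is refused whole. The fingers move at their own pace and stop on an object; "grip_force" is the grip in N (left out, the last holds). Time passes only in rows, so rows that repeat a pose let the fingers close, or fill a call up. It gives the time, the measured TCP pose, the force, the opening and the grip force at its end, in the units of the state.
- robot.observe(): the state, without advancing time (a new reading comes with each control period).
- robot.get_image(name): name is "side" or "top"; returns a dict with "img" (384x512x3 uint8, red, green, blue), "intrinsics" (3x3 intrinsics, pixels), "position" and "attitude" of the camera in the world. Camera axes: x right, y up, looking along -z (the intrinsics and any distortion apply to the point x, -y, -z); pixel columns grow to the right and rows downward; lengths in m; the calibration is good to about 2 mm. A picture is of the moment at which its call begins. There is no depth.
- robot.job_done(): hands the job in; it is judged then, once.
The state is a dict: "clock": time; "q": joint angles; "joint_vel": joint speeds; "joint_torque": joint torques, N m; "position": TCP position; "orientation": TCP orientation; "wrist_force": force on the tool from outside, world axes, zero at the start; "wrist_torque": the same for the moment, N m; "finger_gap": finger opening in m; "finger_force": force on a finger pad.
Only numpy, scipy, OpenCV 4.12 (cv2) and the standard library are available. Lean on these libraries where they do the work, as an engineer would, in place of code of your own. Each camera call takes 0.05 s, during which the arm holds its last target. There are 200 camera calls.

TASK

The square amber jar draining upside down on its mat still has two metal grinding slugs caught on the lips inside its mouth. Lift it, keep it mouth down over the steel tray and shake it until its weight stops dropping, so that both slugs lie in the tray; then stand the jar back, mouth down, where it was on its mat.

Things in the scene. Friction and masses are not known exactly. Their poses are not given: they have to be found in the camera images.
- jar: Amber jar with flat sides, mouth down on a 4 mm grey mat (a round jar on another mat is a bystander). 50 mm along its x, 76 mm along y, 100 mm high, walls 3 mm, 0.25 kg empty, turned up to 45 degrees. Origin: centre of the mouth, at its lower edge; z points up to the closed base. Grasp from above across x. Inside the mouth, lips 20 mm wide, 3 mm thick along the +y and -y walls leave a 30 mm slot.
- tray: Open steel tray, fixed to the bench, 140 mm along its x, 170 mm along its y, 40 mm high, walls and floor 4 mm. Origin: centre of its underside, on the table.
- slug_a_center (a point): Centre of a dark carbide slug: cylinder 20 mm in diameter, 18 mm high, 60 to 100 g. Starts standing on the lip at the jar's +y side. It stays there while the jar moves smoothly, and slides off through the slot when the jar is shaken briskly along its y (strokes of about 40 mm) or rocked well over about its x; this may take several shakes, one slug after the other.
- slug_b_center (a point): Centre of the other slug, of the same shape, starting on the lip at the jar's -y side.
Not all that is in view belongs to the job. Leave any pink look-alike of the jar alone.

How it is judged:
By the outcome, as a careful person would: the job done as asked, in the order asked, and still so for the second after the job is handed in, with the robot touching nothing.
It also fails if it takes over 61 s, if anything falls off the work surface, if the arm or the gripper's body presses on something with over 40 N, if the wrist force passes 120 N, or if a joint passes its speed limit or range.

## Working session

There is one attempt and no reset: what is moved stays moved. The work goes in short steps, Python scripts to look and compute and a tool call to move; the robot and the scene stay as the last step left them, time stands still between calls to the robot, and variables do not carry over. Pictures are saved under pics/ and viewed, at most 10 in all, crops included, and the job is handed in when it is done.

Besides the shell and the picture viewer there is one more tool, called after "Request:" as name(argument=value, ...) on one line, values as JSON. drive_tool: Moves the arm, as the interface text tells. Its arguments: {"type":"object","properties":{"moves":{"type":"string"},"grip_force":{"type":"number"}},"required":["moves"]}

```bash
mkdir -p pics
cat > h.py <<'E'
import numpy as np, cv2
from scipy.spatial.transform import Rotation as R
from station import robot
def snap(n,f):
    d=robot.get_image(n); cv2.imwrite('pics/'+f,d['img'][:,:,::-1]); np.save('pics/'+f+'.npy',d,allow_pickle=True); return d
def att(d):
    a=np.array(d['attitude']); return a if a.shape==(3,3) else R.from_quat(a,scalar_first=True).as_matrix()
def ray(d,u,v,z):
    K=np.array(d['intrinsics']); p=np.linalg.solve(K,[u,v,1]); c=att(d)@np.array([p[0],-p[1],-1.])
    o=np.array(d['position']); return o+c*(z-o[2])/c[2]
def load(f): return np.load('pics/'+f+'.npy',allow_pickle=True).item()
def proj(d,P):
    c=att(d).T@(np.array(P)-np.array(d['position'])); q=np.array(d['intrinsics'])@[c[0],-c[1],-c[2]]; return q[:2]/q[2]
E
python3 - <<'E'
from h import *
for n in('top','side'):
    d=snap(n,n+'1.png'); print({k:v for k,v in d.items() if k!='img'})
a=cv2.imread('pics/top1.png');b=cv2.imread('pics/side1.png')
o=robot.observe();print(o)
E
```

```text
{'intrinsics': array([[352.40095116,   0.        , 258.80055879],
       [  0.        , 352.40095116, 192.16395189],
       [  0.        ,   0.        ,   1.        ]]), 'position': array([ 0.46907203, -0.03607647,  0.96667593]), 'attitude': array([-0.70346011, -0.02283555,  0.02738101,  0.7098399 ])}
{'intrinsics': array([[396.15699734,   0.        , 253.19506595],
       [  0.        , 396.15699734, 191.58506732],
       [  0.        ,   0.        ,   1.        ]]), 'position': array([ 0.01399194, -0.62516951,  0.76547525]), 'attitude': array([ 0.86058537,  0.37386447, -0.14294158, -0.3149379 ])}
{'clock': 0.1, 'q': array([ 1.12195125e+00,  3.42642895e-01,  1.52488971e+00, -2.09658599e-05,
        1.27539952e+00, -1.46006781e-01]), 'joint_vel': array([ 1.05085328e-03, -1.09097777e-03, -3.04047258e-03, -1.98342780e-05,
        1.46455881e-04, -1.09827841e-03]), 'joint_torque': array([ 2.90104872e-03, -4.32003808e+01, -2.44694084e+01,  7.20033492e-02,
        5.25138946e-02, -2.58275441e-05]), 'position': array([0.15641061, 0.50080451, 0.23413081]), 'orientation': array([-1.86686314e-04,  1.50838135e-01,  9.88558247e-01, -6.43269025e-04]), 'wrist_force': array([-0.2257705 ,  0.08003905, -1.52084528]), 'wrist_torque': array([ 0.03529295, -0.04803666,  0.01251858]), 'finger_force': 0.0, 'finger_gap': 0.0918658784615897}
```

View pics/top1.png

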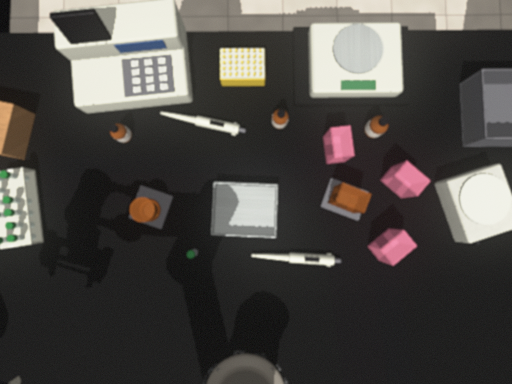

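View pics/side1.png

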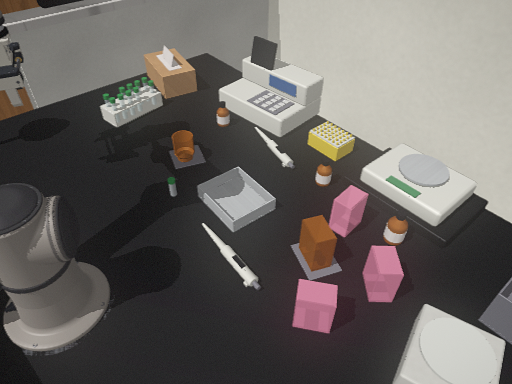

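The top view shows two amber jars: one at about (350,198), flat-sided on its mat, and one at (144,209), round. There are three pink boxes, at (339,145), (406,180) and (392,246). The tray is at (245,210). The flat-sided amber jar fits the description, so I'll confirm it in an enlarged crop.

Run:
```python
from h import *
a=cv2.imread('pics/top1.png');b=cv2.imread('pics/side1.png')
# top crop 310-390,165-235 x? ; tray 205-285
A=cv2.resize(a[165:245,200:390],None,fx=4.2,fy=4.2,interpolation=cv2.INTER_CUBIC)[:, :798]
cv2.imwrite('pics/ctop.png',A)
B=cv2.resize(b[160:290,190:350],None,fx=4.5,fy=4.5,interpolation=cv2.INTER_CUBIC)
cv2.imwrite('pics/cside.png',B)
```

```text
(no output)
```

View pics/ctop.png

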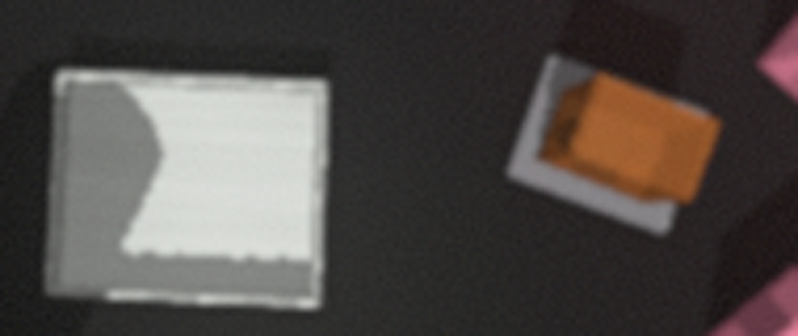

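View pics/cside.png

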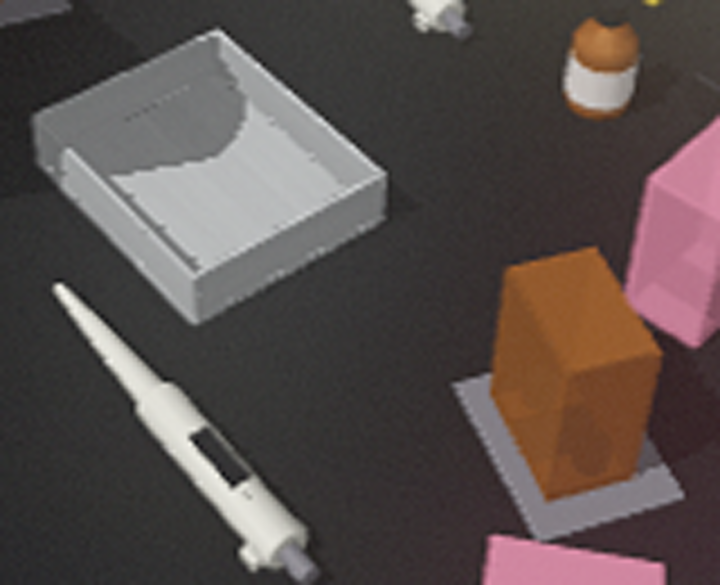

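The crops confirm it: an amber, flat-sided jar on a grey mat, with a dark slug visible inside through its side. I'll now fit the jar and tray poses from the corners in both views.

```bash
cat > fit.py <<'E'
from h import *
from scipy.optimize import least_squares
T=load('top1.png');S=load('side1.png')
ct=lambda L:[(x/4.2+200-.4,y/4.2+165-.4) for x,y in L]
cs=lambda L:[(x/4.5+190-.4,y/4.5+160-.4) for x,y in L]
def near(P,uv,d):
    q=np.array([proj(d,p) for p in P]); i=np.argmin(((q-uv)**2).sum(1)); return q[i]-uv
def box(x,y,th,a,b,z):
    c,s=np.cos(th),np.sin(th)
    return [(x+c*i*a/2-s*j*b/2,y+s*i*a/2+c*j*b/2,z) for i in(-1,1) for j in(-1,1)]
def fit(x0,a,b,obs):
    f=lambda p:np.concatenate([near(box(*p[:3],a,b,z),uv,d) for d,L,z in obs for uv in L])
    r=least_squares(f,x0,loss='soft_l1'); return r
if __name__=='__main__':
    jt=ct([(600,72),(721,121),(692,204),(577,158)]); js=cs([(505,268),(597,247),(660,352),(568,375)]); jb=cs([(549,500),(635,476)])
    p0=np.mean([ray(T,*u,.104) for u in jt],0); e=ray(T,*jt[1],.104)-ray(T,*jt[0],.104); th=np.arctan2(e[1],e[0])-np.pi/2
    print('jar guess',p0,np.degrees(th))
    for o in ([(T,jt,.104)],[(S,js,.104),(S,jb,.004)],[(T,jt,.104),(S,js,.104),(S,jb,.004)]):
        r=fit([*p0[:2],th],.05,.076,o); print('jar',r.x[:2].round(4),np.degrees(r.x[2]).round(2),'rms',np.sqrt((r.fun**2).mean()).round(2))
    tt=ct([(55,70),(328,80),(320,307),(46,296)]); ts=cs([(35,122),(218,30),(386,175),(197,270)]); tb=cs([(196,323),(385,217)])
    p0=np.mean([ray(T,*u,.04) for u in tt],0); e=ray(T,*tt[1],.04)-ray(T,*tt[0],.04); th=np.arctan2(e[1],e[0])-np.pi/2
    for o in ([(T,tt,.04)],[(S,ts,.04),(S,tb,0)],[(T,tt,.04),(S,ts,.04),(S,tb,0)]):
        r=fit([*p0[:2],th],.14,.17,o); print('tray',r.x[:2].round(4),np.degrees(r.x[2]).round(2),'rms',np.sqrt((r.fun**2).mean()).round(2))
    for n,L in(('mat',[(549,54),(507,177),(667,236)]),):
        m=np.array([ray(T,*u,.004) for u in ct(L)]); print('mat',m.round(4).tolist(),'centre',((m[0]+m[2])/2).round(4))
    # pink tops and pipette approx
    for u in((325,130),(352,127),(354,155),(330,163),(382,178),(403,163),(430,182),(409,198),(369,246),(380,238),(406,229),(417,245)): print(u,ray(T,*u,.1).round(3)[:2])
E
python3 fit.py
```

```text
jar guess [ 0.51496795 -0.27496296  0.104     ] -202.7462114855557
jar [ 0.5149 -0.2747] -201.27 rms 0.67
jar [ 0.518  -0.2725] -202.24 rms 0.38
jar [ 0.5166 -0.2735] -201.89 rms 0.73
tray [ 0.4902 -0.0036] -182.63 rms 0.28
tray [ 0.4928 -0.003 ] -182.54 rms 0.83
tray [ 0.4913 -0.0037] -182.45 rms 0.74
mat [[0.5764, -0.2396, 0.004], [0.4961, -0.2104, 0.004], [0.4569, -0.3136, 0.004]] centre [ 0.5166 -0.2766  0.004 ]
(325, 130) [ 0.685 -0.209]
(352, 127) [ 0.692 -0.277]
(354, 155) [ 0.621 -0.28 ]
(330, 163) [ 0.602 -0.219]
(382, 178) [ 0.563 -0.348]
(403, 163) [ 0.6   -0.401]
(430, 182) [ 0.552 -0.466]
(409, 198) [ 0.513 -0.413]
(369, 246) [ 0.396 -0.31 ]
(380, 238) [ 0.416 -0.338]
(406, 229) [ 0.437 -0.402]
(417, 245) [ 0.398 -0.428]
```

```bash
cat >> h.py <<'E'
def pose(): 
    o=robot.observe(); return np.array(o['position']),R.from_quat(o['orientation'],scalar_first=True),o
def down(yaw,rock=0):  # tool y at world angle yaw(deg), z down; rock = extra tilt about tool y (jar x)
    y=np.array([np.cos(np.radians(yaw)),np.sin(np.radians(yaw)),0]); z=np.array([0,0,-1.]); x=np.cross(y,z)
    return R.from_matrix(np.c_[x,y,z])*R.from_euler('y',rock,degrees=True)
def go(p,yaw,rock=0,base=None):
    p0,r0,o=pose()
    if base: p0,r0=np.array(base[0]),down(base[1])
    print('shift cm',(r0.inv().apply(np.array(p)-p0)*100).round(2),'rot deg',np.degrees((r0.inv()*down(yaw,rock)).as_rotvec()).round(2))
E
python3 - <<'E'
from h import *
go([.42,.15,.235],18); go([.5166,-.2737,.2],-22)
T=load('top1.png');S=load('side1.png')
# pink heights: base/top vertical edge in side view, near box: front corner top->bottom
E
```

```text
shift cm [-35.62 -25.62  -0.06] rot deg [-8.000e-02  3.000e-02  5.465e+01]
shift cm [-57.48 -63.18   3.49] rot deg [-7.000e-02  6.000e-02  9.465e+01]
```

Request:
drive_tool(moves="-35.6 -25.6 0 0 0 54.6 9.1;-35.6 -25.6 0 0 0 54.6 9.1;-35.6 -25.6 0 0 0 54.6 9.1;-35.6 -25.6 0 0 0 54.6 9.1;-35.6 -25.6 0 0 0 54.6 9.1;-35.6 -25.6 0 0 0 54.6 9.1;-35.6 -25.6 0 0 0 54.6 9.1;-35.6 -25.6 0 0 0 54.6 9.1;-35.6 -25.6 0 0 0 54.6 9.1;-35.6 -25.6 0 0 0 54.6 9.1", grip_force=35)

```text
clock: 0.93
position: [0.4075, 0.1661, 0.2347]
orientation: [-0.0, 0.588, 0.809, 0.0]
wrist_force: [0.8, 0.6, -0.4]
finger_gap: 0.0909
finger_force: 0.0
```

Run:
```python
from h import *
p,r,o=pose();print(p,r.as_matrix().round(3).tolist(),o['clock'])
go([.5166,-.2737,.2],-22)
```

```text
[0.40751183 0.16613998 0.23465524] [[-0.309, 0.951, -0.0], [0.951, 0.309, 0.0], [0.0, -0.0, -1.0]] 0.9333
shift cm [-45.2   -3.24   3.46] rot deg [-1.000e-02 -1.000e-02  4.003e+01]
```

Request:
drive_tool(moves="-45 -3 3 0 0 40 8.2;-45 -3 3 0 0 40 8.2;-45 -3 3 0 0 40 8.2;-45 -3 3 0 0 40 8.2;-45 -3 3 0 0 40 8.2;-45 -3 3 0 0 40 8.2;-45 -3 3 0 0 40 8.2;-45 -3 3 0 0 40 8.2;-45 -3 3 0 0 40 8.2;-45 -3 3 0 0 40 8.2")

```text
clock: 1.77
position: [0.509, -0.237, 0.2065]
orientation: [-0.0, 0.829, 0.559, -0.0]
wrist_force: [1.4, 1.2, 0.6]
finger_gap: 0.082
finger_force: 0.0
```

Run:
```python
from h import *
p,r,o=pose();print(p,r.as_matrix().round(3).tolist(),o['clock'])
go([.5166,-.274,.13],-22)
```

```text
[ 0.50900342 -0.23695526  0.20649795] [[0.374, 0.927, -0.001], [0.927, -0.374, 0.001], [0.0, -0.001, -1.0]] 1.7667
shift cm [-3.15  2.1   7.65] rot deg [-0.04 -0.02  0.03]
```

Request:
drive_tool(moves="-3 2 4 0 0 0 8;-3 2 7 0 0 0 8;-3 2 7 0 0 0 8;-3 2 7 0 0 0 8;-3 2 7 0 0 0 8;-3 2 7 0 0 0 8;-3 2 7 0 0 0 8;-3 2 7 0 0 0 8;-3 2 7 0 0 0 8;-3 2 7 0 0 0 8")

```text
clock: 2.6
position: [0.5168, -0.27, 0.1379]
orientation: [0.001, 0.829, 0.56, 0.0]
wrist_force: [0.1, -0.3, -0.3]
finger_gap: 0.0802
finger_force: 0.0
```

Run:
```python
from h import *
p,r,o=pose();print(p,r.as_matrix().round(3).tolist(),o['clock'])
go([.5166,-.274,.064],-22)
d=snap('side','side2.png')
cv2.imwrite('pics/cs2.png',cv2.resize(d['img'][120:320,230:430,::-1],None,fx=3,fy=3,interpolation=cv2.INTER_CUBIC))
```

```text
[ 0.51675882 -0.2700017   0.13785565] [[0.373, 0.928, 0.001], [0.928, -0.373, -0.001], [-0.0, 0.001, -1.0]] 2.6
shift cm [-0.38  0.13  7.39] rot deg [0.07 0.01 0.08]
```

View pics/cs2.png

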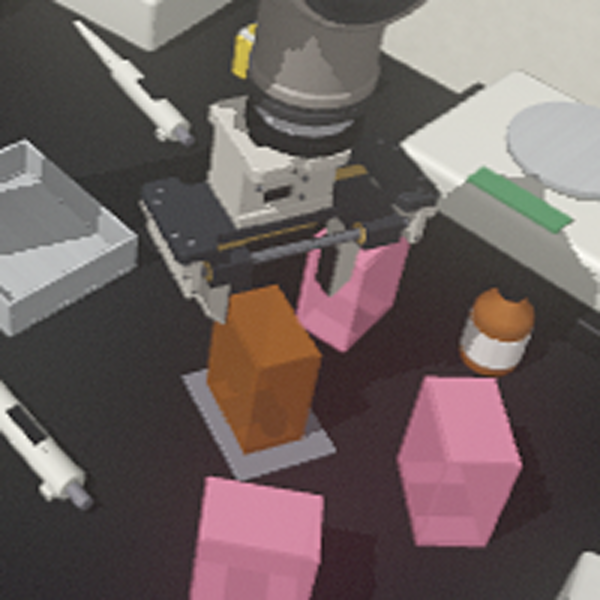

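The fingers straddle the amber jar at crop (262,330), and the pink boxes stay clear. Descending now.

Request:
drive_tool(moves="-0.4 0.1 1 0 0 0 8;-0.4 0.1 2 0 0 0 8;-0.4 0.1 3 0 0 0 8;-0.4 0.1 4 0 0 0 8;-0.4 0.1 5 0 0 0 8;-0.4 0.1 6 0 0 0 8;-0.4 0.1 7 0 0 0 8;-0.4 0.1 7 0 0 0 8;-0.4 0.1 7 0 0 0 8;-0.4 0.1 7 0 0 0 8")

```text
clock: 3.48
position: [0.5162, -0.2745, 0.0673]
orientation: [0.0, 0.829, 0.56, 0.0]
wrist_force: [-0.1, -0.3, 0.4]
finger_gap: 0.0801
finger_force: 0.0
```

Request:
drive_tool(moves="0 0 0 0 0 0 7;0 0 0 0 0 0 6.5;0 0 0 0 0 0 6;0 0 0 0 0 0 5.6;0 0 0 0 0 0 5.3;0 0 0 0 0 0 5.1;0 0 0 0 0 0 4.9;0 0 0 0 0 0 4.7;0 0 0 0 0 0 4.5;0 0 0 0 0 0 4", grip_force=8)

```text
clock: 4.32
position: [0.5152, -0.274, 0.067]
orientation: [-0.001, 0.829, 0.56, -0.0]
wrist_force: [-5.0, 1.0, 4.7]
finger_gap: 0.0503
finger_force: 8.0
```

Run:
```python
from h import *
p,r,o=pose();print(p,r.as_matrix().round(3).tolist(),o['clock'],o['wrist_force'],o['wrist_torque'])
```

```text
[ 0.51523662 -0.27399293  0.06699703] [[0.374, 0.928, -0.001], [0.928, -0.374, 0.001], [0.0, -0.002, -1.0]] 4.3167 [-5.00669171  0.95595893  4.74685823] [ 0.27453791  1.09723335 -0.08185997]
```

Request:
drive_tool(moves="0 -0.1 0 0 0 0 4;0 -0.1 0 0 0 0 4;0 -0.1 0 0 0 0 4;0 -0.1 -0.3 0 0 0 4;0 -0.1 -1 0 0 0 4;0 -0.1 -2.2 0 0 0 4;0 -0.1 -3.6 0 0 0 4;0 -0.1 -5 0 0 0 4;0 -0.1 -6.2 0 0 0 4;0 -0.1 -7 0 0 0 4", grip_force=40)

```text
clock: 5.15
position: [0.5156, -0.2743, 0.1387]
orientation: [0.001, 0.829, 0.56, 0.0]
wrist_force: [-0.3, -0.2, -3.6]
finger_gap: 0.0502
finger_force: 39.9
```

Request:
drive_tool(moves="0 0 -0.6 0 0 0 4;0 0 -1 0 0 0 4;0 0 -1 0 0 0 4;0 0 -1 0 0 0 4;0 0 -1 0 0 0 4;0 0 -1 0 0 0 4;0 0 -1 0 0 0 4;0 0 -1 0 0 0 4;0 0 -1 0 0 0 4;0 0 -1 0 0 0 4")

```text
clock: 5.98
position: [0.515, -0.2739, 0.1469]
orientation: [-0.0, 0.829, 0.56, 0.0]
wrist_force: [-0.9, 0.7, -4.7]
finger_gap: 0.0497
finger_force: 39.9
```

Run:
```python
from h import *
p,r,o=pose();print(p,r.as_matrix().round(3).tolist(),o['clock'],o['wrist_force'],o['wrist_torque'],o['finger_force'])
go([.4915,-.004,.147],-2.5)
```

```text
[ 0.51497383 -0.27387905  0.14694114] [[0.374, 0.928, -0.0], [0.928, -0.374, 0.0], [0.0, -0.0, -1.0]] 5.9833 [-0.87378511  0.74637919 -4.68827341] [-0.09745447  0.08522326 -0.02189258] 39.93123114109039
shift cm [ 24.15 -12.26  -0.  ] rot deg [-1.000e-02 -1.000e-02 -1.945e+01]
```

Request:
drive_tool(moves="0.1 -0.1 0 0 0 -0.1 4;0.6 -0.3 0 0 0 -0.5 4;1.3 -0.7 0 0 0 -1.1 4;2.3 -1.2 0 0 0 -1.8 4;3.5 -1.8 0 0 0 -2.8 4;5 -2.5 0 0 0 -4 4;6.6 -3.4 0 0 0 -5.3 4;8.3 -4.2 0 0 0 -6.7 4;10.2 -5.2 0 0 0 -8.2 4;12 -6.1 0 0 0 -9.7 4")

```text
clock: 6.82
position: [0.5027, -0.1372, 0.1472]
orientation: [-0.0, 0.778, 0.629, 0.0]
wrist_force: [-0.1, 0.2, -4.8]
finger_gap: 0.0497
finger_force: 39.9
```

Request:
drive_tool(moves="2 -0.6 0 0 0 -1.5 4;4 -1.2 0 0 0 -3 4;5.9 -1.8 0 0 0 -4.4 4;7.6 -2.4 0 0 0 -5.7 4;9.2 -2.8 0 0 0 -6.9 4;10.5 -3.2 0 0 0 -7.9 4;11.6 -3.6 0 0 0 -8.7 4;12.3 -3.8 0 0 0 -9.2 4;12.8 -3.9 0 0 0 -9.6 4;13 -4 0 0 0 -9.7 4")

```text
clock: 7.65
position: [0.4917, -0.0035, 0.1472]
orientation: [0.0, 0.722, 0.692, 0.0]
wrist_force: [0.2, 0.1, -4.0]
finger_gap: 0.0494
finger_force: 39.9
```

Run:
```python
from h import *
p,r,o=pose();print(p,r.as_matrix().round(3).tolist(),o['clock'],o['wrist_force'],o['wrist_torque'],o['finger_gap'])
go([.4915,-.004,.118],-2.5)
d=snap('side','side3.png')
cv2.imwrite('pics/cs3.png',cv2.resize(d['img'][100:300,150:350,::-1],None,fx=3,fy=3,interpolation=cv2.INTER_CUBIC))
```

```text
[ 0.49172513 -0.00347335  0.14715881] [[0.043, 0.999, 0.0], [0.999, -0.043, 0.0], [0.0, 0.0, -1.0]] 7.65 [ 0.16469089  0.09174615 -4.0311363 ] [-0.08123938  0.06967861 -0.01730496] 0.04940961244580611
shift cm [-0.05 -0.02  2.92] rot deg [ 0.02 -0.    0.03]
```

View pics/cs3.png

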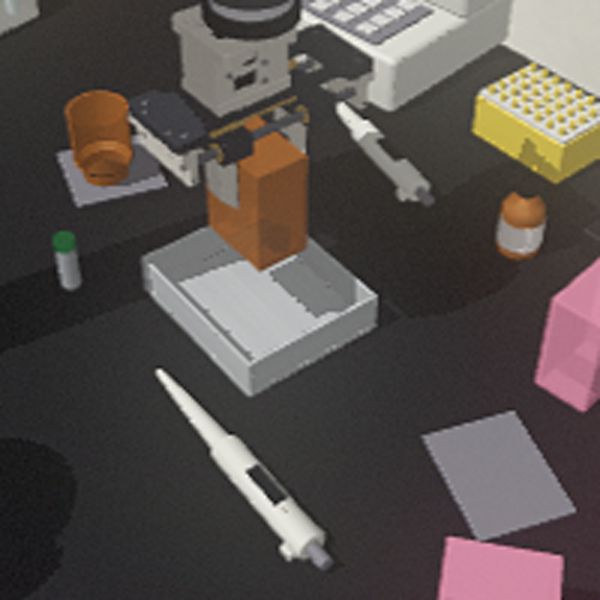

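The jar hangs mouth down over the tray, with a slug visible at crop (297,232), and the mat is clear at (498,475). Lowering, then shaking.

Request:
drive_tool(moves="0 0 0.4 0 0 0 4;0 0 1.2 0 0 0 4;0 0 2 0 0 0 4;0 0 2.6 0 0 0 4;0 0 2.8 0 0 0 4;0 0 2.8 0 0 0 4;0 0 2.8 0 0 0 4;0 0 2.8 0 0 0 4;0 0 2.8 0 0 0 4;0 0 2.8 0 0 0 4")

```text
clock: 8.53
position: [0.492, -0.0043, 0.1194]
orientation: [0.0, 0.723, 0.691, 0.0]
wrist_force: [-0.3, -0.5, -2.6]
finger_gap: 0.0501
finger_force: 39.9
```

Request:
drive_tool(moves="2 0 0 0 0 0 4;-2 0 0 0 0 0 4;2 0 0 0 0 0 4;-2 0 0 0 0 0 4;2 0 0 0 0 0 4;-2 0 0 0 0 0 4;2 0 0 0 0 0 4;-2 0 0 0 0 0 4;0 0 0 0 0 0 4;0 0 0 0 0 0 4")

```text
clock: 9.37
position: [0.4921, -0.0038, 0.1195]
orientation: [0.0, 0.723, 0.691, 0.001]
wrist_force: [-0.4, 1.0, -2.2]
finger_gap: 0.0498
finger_force: 40.0
```

Request:
drive_tool(moves="0 0 0 0 0 0 4;0 0 0 0 0 0 4;0 0 0 0 0 0 4;0 0 0 0 0 0 4;0 0 0 0 0 0 4;0 0 0 0 0 0 4;0 0 0 0 0 0 4;0 0 0 0 0 0 4;0 0 0 0 0 0 4;0 0 0 0 0 0 4")

```text
clock: 10.2
position: [0.4917, -0.0043, 0.119]
orientation: [-0.0, 0.723, 0.691, 0.0]
wrist_force: [-0.2, -1.3, -2.8]
finger_gap: 0.0502
finger_force: 40.0
```

Run:
```python
from h import *
f=[]
for i in range(6):
    d=robot.get_image('side'); f.append(np.r_[robot.observe()['wrist_force'][2],robot.observe()['joint_torque'][1:3]])
print(np.round(f,2).tolist(),np.mean(f,0),np.std(f,0))
d=snap('side','side4.png')
cv2.imwrite('pics/cs4.png',cv2.resize(d['img'][130:240,190:290,::-1],None,fx=5,fy=5,interpolation=cv2.INTER_CUBIC))
```

```text
[[-3.17, -43.27, -20.46], [-2.29, -43.27, -20.46], [-2.01, -43.27, -20.46], [-3.02, -43.27, -20.46], [-1.8, -43.27, -20.46], [-2.28, -43.27, -20.46]] [ -2.42962935 -43.27254236 -20.45686334] [5.01418259e-01 3.61949420e-04 2.66031262e-04]
```

View pics/cs4.png

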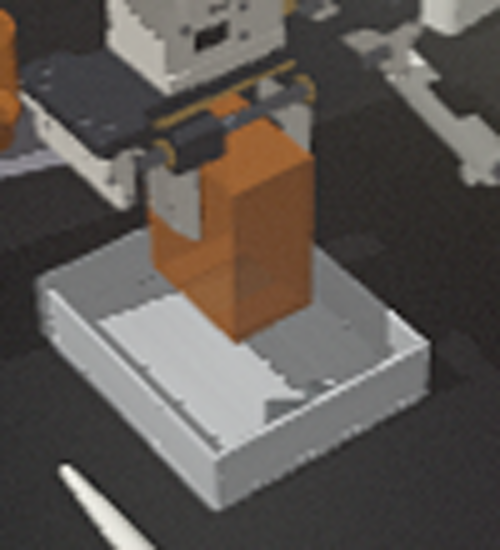

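The averaged weight is about 2.4 N, down from about 4.3 N. The joint torques are noise-free, so I'll shake again and compare them in this same pose.

Request:
drive_tool(moves="2 0 0 0 0 0 4;-2 0 0 0 0 0 4;2 0 0 0 0 0 4;-2 0 0 0 0 0 4;2 0 0 0 0 0 4;-2 0 0 0 0 0 4;2 0 0 0 0 0 4;-2 0 0 0 0 0 4;0 0 0 0 0 0 4;0 0 0 0 0 0 4")

```text
clock: 11.38
position: [0.4918, -0.0038, 0.1191]
orientation: [-0.0, 0.723, 0.691, 0.0]
wrist_force: [-0.6, 0.9, -2.5]
finger_gap: 0.0495
finger_force: 40.0
```

Request:
drive_tool(moves="0 0 0 0 0 0 4;0 0 0 0 0 0 4;0 0 0 0 0 0 4;0 0 0 0 0 0 4;0 0 0 0 0 0 4;0 0 0 0 0 0 4;0 0 0 0 0 0 4;0 0 0 0 0 0 4;0 0 0 0 0 0 4;0 0 0 0 0 0 4")

```text
clock: 12.22
position: [0.4917, -0.0043, 0.1191]
orientation: [-0.0, 0.723, 0.691, 0.0]
wrist_force: [1.4, -0.2, -0.9]
finger_gap: 0.0497
finger_force: 40.0
```

Run:
```python
from h import *
f=[]
for i in range(6):
    d=robot.get_image('side'); o=robot.observe(); f.append(np.r_[o['wrist_force'][2],o['joint_torque'][1:3]])
print(np.mean(f,0),np.std(f,0),o['position'],o['clock'])
a=snap('side','side5.png')
b=snap('top','top5.png')
A=cv2.resize(a['img'][150:240,190:285,::-1],(600,568),interpolation=cv2.INTER_CUBIC)
cv2.imwrite('pics/cs5.png',A)
```

```text
[ -2.81091209 -43.27395558 -20.45736879] [4.21737712e-01 1.08288435e-03 1.57834461e-04] [ 0.49171779 -0.00426704  0.11905276] 12.5167
```

View pics/cs5.png

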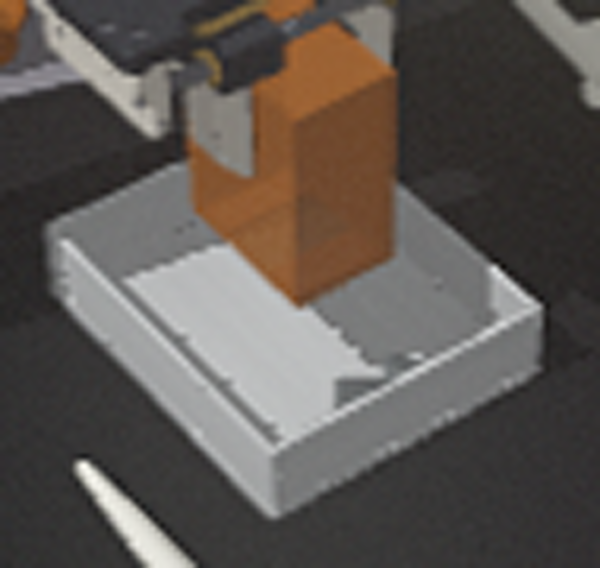

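Request:
drive_tool(moves="0 0 -0.5 0 0 0 4;0 0 -1.5 0 0 0 4;0 0 -3 0 0 0 4;0 0 -4.5 0 0 0 4;0 0 -6 0 0 0 4;0 0 -7.5 0 0 0 4;0 0 -8.5 0 0 0 4;0 0 -9 0 0 0 4;0 0 -9 0 0 0 4;0 0 -9 0 0 0 4")

```text
clock: 13.45
position: [0.4916, -0.0043, 0.2089]
orientation: [-0.0, 0.723, 0.691, 0.0]
wrist_force: [0.0, 0.1, -2.2]
finger_gap: 0.0497
finger_force: 40.0
```

Run:
```python
from h import *
f=[]
for i in range(8):
    d=robot.get_image('side'); o=robot.observe(); f.append(np.r_[o['wrist_force'][2],o['joint_torque'][1:3]])
print(np.mean(f,0),np.std(f,0),o['position'],o['clock'])
a=snap('side','side6.png')
b=snap('top','top6.png')
A=cv2.resize(a['img'][120:240,185:295,::-1],(550,600),interpolation=cv2.INTER_CUBIC)
A=np.clip(A*1.3,0,255).astype(np.uint8)
cv2.imwrite('pics/cs6.png',A)
```

```text
[ -2.23953471 -41.44515976 -24.22130831] [0.2867112  0.22146693 0.15193259] [ 0.49162467 -0.00426921  0.20872922] 13.85
```

View pics/cs6.png

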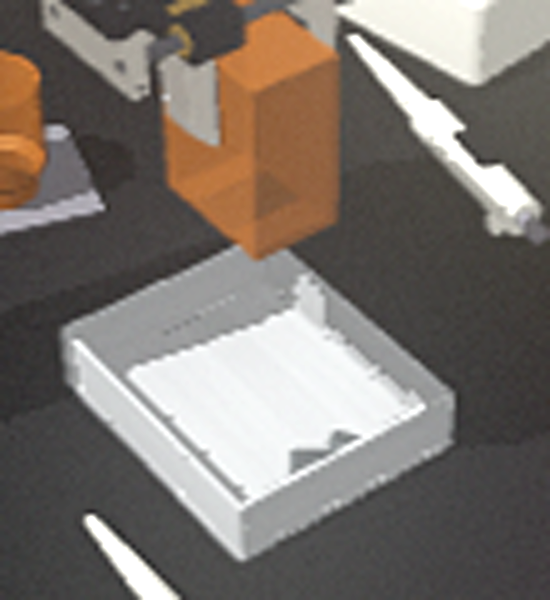

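Two separate shadows show at crop (308,458) and (340,437), behind the tray's near wall, and the weight is 2.2 N, which is the empty jar. I'll check the top image numerically for two dark slugs.

Run:
```python
from h import *
d=load('top6.png'); b=load('top1.png')
g=cv2.cvtColor(d['img'],cv2.COLOR_RGB2GRAY); 
print('tray cols',[proj(d,[.49,y,.004]).round(0) for y in(-.085,.08)],[proj(d,[x,-.08,.004]).round(0) for x in(.42,.56)])
print(g[180:240:2,250:284:2])
```

```text
tray cols [array([274., 209.]), array([214., 210.])] [array([273., 235.]), array([272., 184.])]
[[114 113 111 107 108 106 106 106  91  62  93 106 109 105 102 101  87]
 [119 118 118 115 114 114 113 109  94  71 101 113 113 112 109 107  91]
 [124 124 123 124 120 118 119 115 105  84 107 118 118 118 115 114  89]
 [128 128 127 126 125 125 123 122 123  96 113 123 123 121 121 116  85]
 [133 133 131 130 130 130 128 125 146 104 122 129 128 127 126 120  82]
 [136 137 134 135 133 133 133 128 142 109 127 133 132 133 130 120  80]
 [142 141 139 140 138 138 137 132 128 109 134 136 136 134 134 119  72]
 [146 146 143 144 143 140 140 141 130 113 139 140 141 138 138 119  71]
 [152 149 149 150 149 146 145 140 126 120 144 144 142 144 141 117  67]
 [158 156 157 154 154 152 149 142 115 132 150 149 146 147 143 116  65]
 [164 164 161 158 159 158 155 144 110 140 155 153 150 151 147 109  64]
 [170 169 166 168 165 164 154 126 109 149 160 157 158 154 147 102  60]
 [178 176 175 175 172 174 160 124 115 156 165 162 162 162 146  96  58]
 [186 185 183 183 182 181 163 131 126 165 168 168 166 166 147  90  55]
 [199 197 
[... 426 characters left out ...]
174 175 177 163 136 138 183 187 191 191 193 155  80  59  52]
 [165 167 167 167 164 155 132 137 179 180 180 178 176 137  71  59  49]
 [163 163 162 164 158 133 115 136 169 171 169 170 165 121  68  55  48]
 [161 160 162 161 155 118 115 153 166 166 166 165 142 101  62  52  46]
 [157 159 158 159 152 112 114 154 163 164 162 166 148  97  58  48  41]
 [155 155 156 157 143 108 114 150 162 160 160 162 144  85  52  44  43]
 [151 150 150 151 130 101 131 157 157 160 160 159 134  72  44  43  42]
 [140 144 145 144 117  86 120 143 143 149 156 155 119  58  43  43  40]
 [ 98 111 120 111  79  58  67  75  76  82 104 119  95  59  43  44  43]
 [ 49  59  71  51  50  54  57  58  55  58  57  57  58  52  41  42  41]]
```

Request:
drive_tool(moves="0.4 0 0 0 0 0 4;1 0 0 0 0 0 4;2 0 0 0 0 0 4;3 0 0 0 0 0 4;4 0 0 0 0 0 4;4.6 0 0 0 0 0 4;5 0 0 0 0 0 4;5 0 0 0 0 0 4;5 0 0 0 0 0 4;5 0 0 0 0 0 4")

```text
clock: 14.78
position: [0.494, 0.0455, 0.209]
orientation: [0.0, 0.723, 0.691, -0.0]
wrist_force: [0.2, 0.3, -3.1]
finger_gap: 0.0501
finger_force: 40.0
```

Run:
```python
from h import *
f=[robot.observe()['wrist_force'][2]]
d=snap('top','top7.png'); g=cv2.cvtColor(d['img'],cv2.COLOR_RGB2GRAY)
m=((g<90)*255).astype(np.uint8)
a=[proj(d,[.49+s*.06,y,.004]) for s in(-1,1) for y in(-.075,.0)]; print(np.round(a))
print(g[182:240:2,242:280:2])
```

```text
[[271. 232.]
 [243. 232.]
 [271. 188.]
 [243. 188.]]
[[ 41  42  41  52  53  52  53  53  50  43  43  42  36  36  37  36  32  33
   38]
 [ 50  45  49  99 114 113 114 116 112 104 101  97  94  95  88  87  87  83
   48]
 [ 51  45  46 155 191 189 190 184 180 180 177 163 163 153 147 145 143 125
   64]
 [ 53  46  47 159 214 216 213 214 214 213 212 211 212 207 206 205 196 178
   87]
 [ 54  48  45 151 212 214 212 214 212 211 211 212 210 210 208 208 198 172
   84]
 [ 56  52  49 157 216 218 217 215 214 216 214 215 214 213 212 213 202 172
   84]
 [ 56  52  52 174 216 213 215 214 213 214 212 212 212 211 211 212 200 174
   84]
 [ 56  51  56 179 220 217 217 216 216 215 215 214 215 214 213 215 201 173
   82]
 [ 56  51  57 181 218 219 218 217 216 218 217 216 218 212 191 207 204 168
   80]
 [ 57  50  59 180 215 213 213 213 214 213 214 214 206 164 128 173 196 170
   83]
 [ 56  52  62 181 216 214 216 215 215 215 216 194 143 100  93 142 176 179
   84]
 [ 59  53  65 183 214 213 213 215 213 214 216 169  86  77  93 117 163 169
   75]
 [ 56  52  75 189 216 215 215 217 212 215 215 187 113  97  94 121 180 150
 
[... 602 characters left out ...]
 218 217 217 217 217 217 215 217 216 179 138
   48]
 [144 211 215 215 214 213 217 221 216 214 218 218 214 218 219 219 180 132
   46]
 [135 152 153 152 153 153 162 188 169 159 188 189 168 176 190 192 174 139
   45]
 [133 133 133 134 135 131 131 134 132 133 132 133 132 131 132 131 157 146
   47]
 [133 132 133 132 134 133 133 133 133 132 131 131 131 134 131 129 153 119
   43]
 [131 131 130 132 131 131 131 131 131 132 131 131 131 129 131 128 154 108
   43]
 [141 136 136 141 138 138 138 136 132 133 133 133 126 128 125 123 148 107
   45]
 [148 147 154 188 183 175 174 172 164 161 161 166 159 155 160 182 175 102
   44]
 [ 53  49  52  57  56  56  54  58  59  62  67  87  94  93 104 128 120  69
   43]]
```

The top image shows two distinct dark blobs, each about 20 mm across, in the tray at (268,204) and (267,213), so both slugs are out. Before returning, I'll check whether the jar slipped in the grip.

Run:
```python
from h import *
d=load('side6.png')
c6=lambda x,y:(x/5+185-.4,y/5+120-.4)
cor=box=None
th=np.radians(-2.5)
def J(i,j,z): 
    c,s=np.cos(th),np.sin(th); return [.4916+c*i*.025-s*j*.038,-.0043+s*i*.025+c*j*.038,z]
for (i,j,z),uv in (((-1,-1,.146),(260,258)),((1,-1,.146),(337,225)),((-1,-1,.246),(258,80)),((1,-1,.246),(338,48)),((-1,1,.146),(168,186))):
    print(proj(d,J(i,j,z)).round(1),np.round(c6(*uv),1))
go([.5152,-.274,.147],-22)
```

```text
[235.7 172.3] [236.6 171.2]
[252.  164.5] [252.  164.6]
[234.9 138.3] [236.2 135.6]
[252.4 130.7] [252.2 129.2]
[218. 157.] [218.2 156.8]
shift cm [-31.81   3.55   6.21] rot deg [ 0.    0.   19.43]
```

Request:
drive_tool(moves="-0.5 0 0 0 0 0.3 4;-1.5 0.2 0 0 0 1 4;-3.2 0.4 0 0 0 2 4;-5.5 0.6 0 0 0 3.4 4;-8 0.9 0 0 0 5 4;-11 1.2 0 0 0 7 4;-14 1.6 0 0 0 9 4;-17 1.9 0 0 0 11 4;-19.5 2.2 0 0 0 13 4;-21 2.4 0 0 0 14 4")

```text
clock: 15.67
position: [0.5083, -0.169, 0.209]
orientation: [0.0, 0.803, 0.596, -0.0]
wrist_force: [0.9, 0.2, -3.1]
finger_gap: 0.0499
finger_force: 40.0
```

Run:
```python
from h import *
print(robot.observe()['position']); go([.5152,-.274,.147],-22)
```

```text
[ 0.5083147  -0.16899399  0.20898696]
shift cm [-9.85  3.7   6.21] rot deg [0.03 0.05 5.17]
```

Request:
drive_tool(moves="-1.5 0.6 0.4 0 0 0.8 4;-3 1.1 1 0 0 1.6 4;-4.5 1.7 2 0 0 2.4 4;-6 2.2 3 0 0 3.1 4;-7.3 2.7 4 0 0 3.8 4;-8.5 3.2 5 0 0 4.4 4;-9.3 3.5 5.7 0 0 4.9 4;-9.7 3.6 6.1 0 0 5.2 4;-9.8 3.7 6.2 0 0 5.2 4;-9.8 3.7 6.2 0 0 5.2 4")

```text
clock: 16.5
position: [0.5162, -0.2695, 0.1467]
orientation: [-0.0, 0.828, 0.561, 0.0]
wrist_force: [-0.3, 1.5, -2.6]
finger_gap: 0.0496
finger_force: 40.0
```

Run:
```python
from h import *
print(robot.observe()['position']); go([.5152,-.274,.070],-22)
```

```text
[ 0.51616837 -0.26952528  0.14667361]
shift cm [-0.46  0.08  7.67] rot deg [-0.04 -0.03  0.25]
```

Request:
drive_tool(moves="-0.3 0.1 0.5 0 0 0.2 4;-0.5 0.1 1.5 0 0 0.3 4;-0.5 0.1 2.5 0 0 0.3 4;-0.5 0.1 3.5 0 0 0.3 4;-0.5 0.1 4.5 0 0 0.3 4;-0.5 0.1 5.5 0 0 0.3 4;-0.5 0.1 6.3 0 0 0.3 4;-0.5 0.1 7 0 0 0.3 4;-0.5 0.1 7.3 0 0 0.3 4;-0.5 0.1 7.3 0 0 0.3 4")

```text
clock: 17.33
position: [0.5149, -0.2744, 0.0731]
orientation: [-0.001, 0.829, 0.559, -0.0]
wrist_force: [-0.4, 0.5, -2.1]
finger_gap: 0.0499
finger_force: 40.0
```

Run:
```python
from h import *
f=[]
for i in range(3): robot.get_image('side'); f.append(robot.observe()['wrist_force'])
print(np.mean(f,0),robot.observe()['position']); go([.5152,-.274,.067],-22)
```

```text
[-0.24175606  0.05075621 -1.96329749] [ 0.51557568 -0.27491077  0.0745256 ]
shift cm [ 0.07 -0.07  0.75] rot deg [ 0.06  0.01 -0.05]
```

Request:
drive_tool(moves="0 0 0.1 0 0 0 4;0 0 0.2 0 0 0 4;0 0 0.3 0 0 0 4;0 0 0.4 0 0 0 4;0 0 0.5 0 0 0 4;0 0 0.6 0 0 0 4;0 0 0.6 0 0 0 4;0 0 0.6 0 0 0 4;0 0 0.6 0 0 0 4;0 0 0.6 0 0 0 4")

```text
clock: 18.32
position: [0.5153, -0.2747, 0.0681]
orientation: [0.0, 0.829, 0.559, 0.0]
wrist_force: [-1.2, 0.1, -3.2]
finger_gap: 0.0501
finger_force: 40.0
```

Run:
```python
from h import *
f=[];p=[]
for i in range(4): robot.get_image('side'); f.append(robot.observe()['wrist_force']);p.append(robot.observe()['position'])
print(np.mean(f,0),np.mean(p,0)); go([.5152,-.274,.067],-22)
```

```text
[-0.24714856 -0.40038328 -2.93791656] [ 0.51526822 -0.2746965   0.06808672]
shift cm [ 0.06 -0.03  0.11] rot deg [ 0.   -0.01 -0.05]
```

Still hanging, about 1 mm above the mat. Lowering a little more.

Request:
drive_tool(moves="0.1 0 0.05 0 0 0 4;0.1 0 0.08 0 0 0 4;0.1 0 0.1 0 0 0 4;0.1 0 0.12 0 0 0 4;0.1 0 0.12 0 0 0 4;0.1 0 0.12 0 0 0 4;0.1 0 0.12 0 0 0 4;0.1 0 0.12 0 0 0 4;0.1 0 0.12 0 0 0 4;0.1 0 0.12 0 0 0 4")

```text
clock: 19.35
position: [0.5157, -0.2736, 0.0672]
orientation: [0.0, 0.829, 0.559, 0.0]
wrist_force: [-0.7, 3.0, 6.2]
finger_gap: 0.0497
finger_force: 40.0
```

Run:
```python
from h import *
f=[];p=[]
for i in range(4): robot.get_image('side'); f.append(robot.observe()['wrist_force']);p.append(robot.observe()['position'])
print(np.mean(f,0),np.mean(p,0)); go([.5152,-.274,.067],-22)
```

```text
[-1.61845289  3.12122016  5.53885535] [ 0.51569398 -0.27360483  0.06721607]
shift cm [-0.05 -0.03  0.02] rot deg [ 0.01 -0.01 -0.05]
```

Contact: about 8 N pressing on the mat. Easing off and opening.

Request:
drive_tool(moves="0 0 -0.05 0 0 0 4;0 0 -0.05 0 0 0 4;0 0 -0.05 0 0 0 5.2;0 0 -0.05 0 0 0 5.5;0 0 -0.05 0 0 0 6;0 0 -0.05 0 0 0 6.6;0 0 -0.05 0 0 0 7.2;0 0 -0.05 0 0 0 8;0 0 -0.05 0 0 0 8;0 0 -0.05 0 0 0 8", grip_force=10)

```text
clock: 20.38
position: [0.5156, -0.2738, 0.0674]
orientation: [0.0, 0.829, 0.559, 0.0]
wrist_force: [-0.1, -0.1, 0.6]
finger_gap: 0.0794
finger_force: 0.0
```

Request:
drive_tool(moves="0 0 -0.5 0 0 0 8;0 0 -1.5 0 0 0 8;0 0 -3 0 0 0 8;0 0 -4.5 0 0 0 8;0 0 -6 0 0 0 8;0 0 -8 0 0 0 8;0 0 -10 0 0 0 8;0 0 -12 0 0 0 8;0 0 -14 0 0 0 8;0 0 -15 0 0 0 8")

```text
clock: 21.22
position: [0.5164, -0.2743, 0.2211]
orientation: [0.002, 0.829, 0.559, 0.001]
wrist_force: [0.1, -1.0, 0.3]
finger_gap: 0.0803
finger_force: 0.0
```

Run:
```python
from h import *
print(robot.observe()['position'],robot.observe()['clock']); go([.40,0.22,.235],20)
```

```text
[ 0.51638189 -0.27429169  0.2210941 ] 21.2167
shift cm [ 41.44 -29.33  -1.58] rot deg [  0.24   0.16 -42.05]
```

Moving the arm aside for a clear final look.

Request:
drive_tool(moves="41 -29 -2 0 0 -42 8;41 -29 -2 0 0 -42 8;41 -29 -2 0 0 -42 8;41 -29 -2 0 0 -42 8;41 -29 -2 0 0 -42 8;41 -29 -2 0 0 -42 8;41 -29 -2 0 0 -42 8;41 -29 -2 0 0 -42 8;41 -29 -2 0 0 -42 8;41 -29 -2 0 0 -42 8")

```text
clock: 22.05
position: [0.4194, 0.1333, 0.2345]
orientation: [0.0, 0.574, 0.819, 0.0]
wrist_force: [1.9, -0.4, -0.5]
finger_gap: 0.0802
finger_force: 0.0
```

Request:
drive_tool(moves="11 -10 0 0 0 0 8;11 -10 0 0 0 0 8;11 -10 0 0 0 0 8;11 -10 0 0 0 0 8;11 -10 0 0 0 0 8;11 -10 0 0 0 0 8;11 -10 0 0 0 0 8;11 -10 0 0 0 0 8;11 -10 0 0 0 0 8;11 -10 0 0 0 0 8")

```text
clock: 22.88
position: [0.2895, 0.2004, 0.2338]
orientation: [-0.0, 0.575, 0.818, -0.0]
wrist_force: [0.7, -0.4, -0.9]
finger_gap: 0.0797
finger_force: 0.0
```

Run:
```python
from h import *
print(robot.observe()['position'],robot.observe()['clock'])
a=snap('top','top9.png')['img'];b=snap('side','side9.png')['img']
r=lambda im:cv2.resize(im,(790,290),interpolation=cv2.INTER_CUBIC)
A=r(a[165:235,200:390]); B0=load('side1.png')['img'][200:280,280:390];B1=b[200:280,280:390]
B=np.hstack([cv2.resize(x,(395,287),interpolation=cv2.INTER_CUBIC) for x in(B0,B1)])
cv2.imwrite('pics/fin.png',np.vstack([A,B])[:,:,::-1])
A0=load('top1.png')['img'].astype(int); s=np.abs(a.astype(int)-A0).max(2)
print('top jar-region diff >50 px:',(s[180:222,318:375]>50).sum())
```

```text
[0.28951943 0.20043226 0.23381579] 22.8833
top jar-region diff >50 px: 0
```

View pics/fin.png

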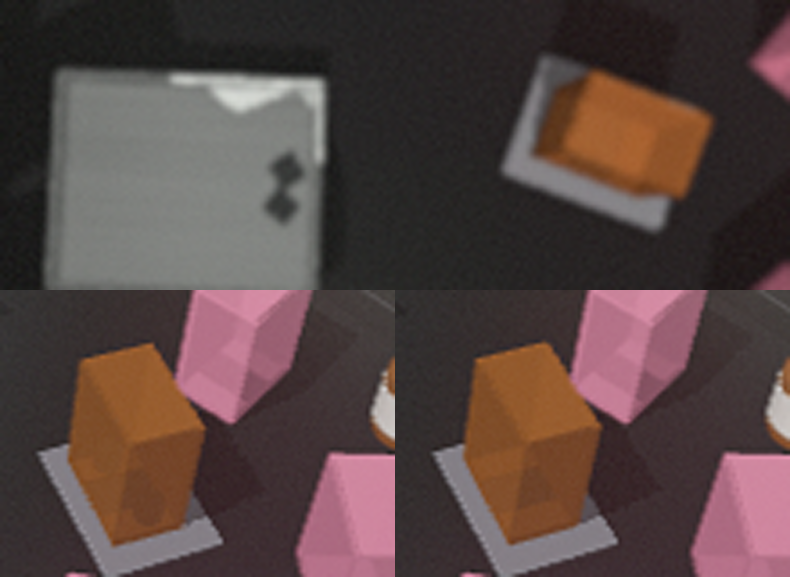

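Both slugs lie in the tray at (285,170) and (281,207) in the composite. The jar, now empty, stands exactly where it was (lower left before, lower right after), and the arm is clear.

```bash
python3 -c "
from station import robot
print(robot.job_done())"
```

```text
the job is handed in; nothing more can be done
None
```

The job is handed in: both slugs are in the tray, the empty jar stands mouth down back on its mat where it was, and the arm was clear of everything at about 23 s on the clock.

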